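# Set a freshly wound spring on the hinged spring tester

## Task

Set the freshly wound spring in the hinged spring tester: with shut fingertips press down the round thumb pad on the free corner of the plate until the pointer stands at the rider clip on the scale, within the clip's width and not driven past it, and keep it there for a good second. Then ease the plate back up under your fingers until it is fully up again, without letting it snap, and take the hand away. Do not push on the pointer or shift the rider, and leave the other things on the bench where they lie.

Things in the scene. Friction and masses are not known exactly. Their poses are not given: they have to be found in the camera images.
- tester: spring tester fixed to the bench; green base 110 x 360 x 14 mm. Origin on the bench under it; base spans own x +-55, own y -130 to +230 mm. Hinge pin along own x at y -105, z 85 mm, cheek tops 102 mm high. Guide stud through spring and plate at x 0, y -15, top 118 mm high. Upright sector scale at y 155 to 215, x 39 to 43 mm, top about 150 mm high, ticked face to own +x.
- pad_top (a point): centre of the upper face of the thumb pad (round, serrated steel, 28 mm across, 6 mm high, on the plate's free corner at the own -x side of the tester), the place to press; 164 mm from the hinge axis along the plate. At rest about 119 mm above the bench, sloping 0.15 rad (rising away from the hinge). Nothing within 50 mm around it is higher than it, save the pointer beside it; the scale is 110 mm away.
- pointer_tip (a point): the end of the pointer, 300 mm from the hinge axis, in front of the scale's face. The pointer is a thin dark steel strip, 2 mm thick, 8 mm wide, 4 mm wide at its tip, screwed to the plate's own +x edge and reaching beyond its free end; it turns with the plate. It comes down as the pad is pressed, 1.83 mm for each millimetre of the pad.
- mark (a point): where the pointer tip must stand: middle of the inner edge of the rider, a small metal clip 14 mm wide along the scale (7 mm either side of this point) and 26 mm long, straddling the outer rim of the scale just beyond the pointer tip, held by friction. Own y away from the hinge; own z upward along the scale: the tip's own-z in this frame is how far it still is above the mark.
- plate (a joint): tilt of the spring-backed plate (steel, 80 x 166 x 8 mm) about the hinge, rad: 0 at rest, fully up against the stop nut; grows as the pad is pressed, 0.30 at most. The spring pushes it up: about 3.5 N at the pad to start it, about 14 N at 0.24 rad, rising evenly; it springs up sharply if let go.
- spare_tall: loose spare coil spring standing upright, 32 mm across, 75 mm high; origin under its centre.
- spare_short: loose spare coil spring standing upright, 38 mm across, 45 mm high; origin under its centre.
- padlock: loose brass padlock lying flat, body 40 x 34 x 16 mm, shackle to own +y; origin under the body's centre.
- chisel: loose cold chisel lying along its own y, 155 mm long, 14 mm thick; origin under its middle.
- hammer: loose hammer lying along its own x.
- screwdriver: loose screwdriver lying along its own x.
- bell: loose small copper animal bell standing mouth down, 76 mm across, 85 mm high with its loop; origin under its centre.
- comb: loose wool comb lying flat: wooden back 125 mm wide, short handle, steel tines; origin under the back's centre.

How it is judged:
By the outcome, as a careful person would: the job done as asked, in the order asked, and still so for the second after the job is handed in, with the robot touching nothing.
It also fails if it takes over 38 s, if anything falls off the work surface, if the arm or the gripper's body presses on something with over 40 N, if the wrist force passes 120 N, or if a joint passes its speed limit or range.

## Robot

A 6-joint arm with a two-finger parallel gripper is mounted at the origin on the work surface. World frame = base frame: x ahead of the robot, y to its left, z up, the work surface at z = 0. Lengths are in m, angles in degrees, forces in N, time in s.
With the tool pointing down it reaches from about 0.425 to 0.95 m from the base axis. Payload 14.7 kg.
Tool frame: the origin (TCP) lies on the centre line of the jaws, within the pads' length; the fingertips stand manip.nose_length ahead of it and the grasp point (between the pads) lies 11 mm behind it (manip.nose_length is the distance from the TCP to the fingertips, in m); z points along the fingers, y is the line along which they close (so a half turn about z gives the same grasp; the last joint's range is limited). The gripper opens to 85 mm and grips with 20 to 120 N. Pads are 22 mm wide; open, the fingers measure 114 mm over their backs; the gripper's body (76 mm by 85 mm) begins 54 mm behind the grasp point. The pads swing forward as they close: fully open they stand 13 mm farther back than shut.
Start: joints at [66.085, 27.513, 91.461, -0, 61.026, -2.67], TCP at [0.236, 0.606, 0.239] pointing down, gripper open.
Joint ranges: [-157.49, 157.49], [-46.99, 117.5], [13.45, 153.17], [-89.5, 269.5], [5.16, 153.95], [-167.48, 167.48]. Speed limits (degrees/s): [108.29, 108.29, 136.94, 172.46, 172.46, 172.46].

## Interface

Orientations are given as a 3x3 rotation matrix whose columns are the frame's x, y, z axes.
In Python, from bench import manip gives the robot as it stands.
- The arm moves only by the tool servo_tool, never from a script. Its argument "targets" is a list of rows, each an object of numbers: "x", "y", "z": the shift along the tool's x, y, z as a fraction of full scale; "spin": the turn about the tool's z as a fraction of full scale; "claw": the gripper's target within -1 to 1 (fully open at 1, half-way at 0, shut at -1). A call has 1 to 10 rows; each row is the pose to reach, as a shift and turn from the pose commanded when the call began, along the tool's axes at that moment; what a row does not reach only later rows make up. Full scale, the value 1, is 250 mm for a shift and pi/2 rad for a turn. A row lasts 1/12 s, in which the tool goes at most 41.7 mm and 7.16 degrees, less where a joint would pass 70% of its speed; a pose out of reach is approached as far as the arm can. A call with a number of a shift or a turn outside -1 to 1 is refused whole. A call with a gripper value outside its range is refused whole. The fingers move at their own pace and stop on an object; "squeeze" is the grip in N (left out, the last holds). Time passes only in rows, so rows that repeat a pose let the fingers close. It gives the time, the measured TCP pose, the force, the opening and the grip force at its end, in the units of the state.
- manip.get_state(): the state, without advancing time (a new reading comes with each control period).
- manip.snapshot(name): name is "scene" or "top"; returns a dict with "frame" (480x640x3 uint8, red, green, blue), "intrinsics" (3x3 intrinsics, pixels), "R" (3x3) and "t" (3): a world point X has camera coordinates R X + t. Camera axes: x right, y down, z forward; pixel columns grow to the right and rows downward; lengths in m; the calibration is good to about 2 mm. A picture is of the moment at which its call begins. There is no depth.
- manip.sign_off(): hands the job in; it is judged then, once.
Trained networks look in the newest picture that a camera, given by its name, has taken for a name from the list of things; names that differ only in an ending like _2 or _b are one class to them, and where a whole thing is asked for, a point or a joint stands for the part that bears it (a point fixed in the world has none). Each returns a list of dicts, best first, with "confidence" (0 to 1); they miss things now and then, are a little off and sometimes report something else, mostly with a low value. They report only what shows in the picture. A call takes as long as a camera call.
- manip.boxes_of(camera, name): "at" ([x, y, z] in m, in the coordinates of the camera as it stood for that picture, good to about 4 mm: the middle of the surface that is visible of it).
- manip.masks_of(camera, name): "pixels" (480x640 bool, what is visible of it).
- manip.place_of(camera, name): "at" ([x, y, z] in m, in the coordinates of the camera as it stood for that picture, good to about 4 mm: a listed point, or the origin of a listed thing).
The state is a dict: "clock": time; "joint_positions": joint angles; "qd": joint speeds; "joint_efforts": joint torques, N m; "tcp_pos": TCP position; "tcp_rot": TCP orientation; "ft_force": force on the tool from outside, world axes, zero at the start; "wrist_torque": the same for the moment, N m; "grip_width": finger opening in m; "gripper_force": force on a finger pad.
Only numpy, scipy, OpenCV 4.12 (cv2) and the standard library are available. Lean on these libraries where they do the work, as an engineer would, in place of code of your own. Each camera call takes 0.05 s, during which the arm holds its last target. There are 200 camera calls.

## Working session

There is one attempt and no reset: what is moved stays moved. The work goes in short steps, Python scripts to look and compute and a tool call to move; the robot and the scene stay as the last step left them, time stands still between calls to the robot, and variables do not carry over. Pictures are saved under pics/ and viewed, at most 10 in all, crops included, and the job is handed in when it is done.

Besides the shell and the picture viewer there is one more tool, called after "Call:" as name(argument=value, ...), one argument or row to a line, values as JSON. servo_tool: Moves the arm, as the interface text tells. Its arguments: {"type":"object","properties":{"targets":{"type":"array","items":{"type":"object","properties":{"x":{"type":"number","minimum":-1,"maximum":1},"y":{"type":"number","minimum":-1,"maximum":1},"z":{"type":"number","minimum":-1,"maximum":1},"spin":{"type":"number","minimum":-1,"maximum":1},"claw":{"type":"number"}}}},"squeeze":{"type":"number"}},"required":["targets"]}

```bash
mkdir -p pics
cat > h.py <<'E'
from bench import manip
import numpy as np, cv2
def snap(c,fn=None):
    s=manip.snapshot(c)
    if fn: cv2.imwrite('pics/'+fn,s['frame'][:,:,::-1])
    return s
def world(s,p): return np.array(s['R']).T@(np.array(p)-np.array(s['t']))
def place(s,c,n,f='place_of'):
    return [(round(d['confidence'],2),world(s,d['at']).round(4)) for d in getattr(manip,f)(c,n)[:2]]
def proj(s,X):
    q=np.array(s['intrinsics'])@(np.array(s['R'])@np.array(X)+np.array(s['t'])); return q[:2]/q[2]
E
python3 - <<'E'
from h import *
print(manip.nose_length); st=manip.get_state(); print(st)
for c in('scene','top'):
    s=snap(c,c+'1.png'); print(c,world(s,[0,0,0]))
    for n in['tester','pad_top','pointer_tip','mark','spare_tall','spare_short','padlock','chisel','hammer','screwdriver','bell','comb']: print(n,place(s,c,n))
E
```

```text
0.008
{'clock': 0.0, 'joint_positions': array([ 6.60836985e+01,  2.75478613e+01,  9.14945795e+01,  8.41802521e-04,
        6.10266919e+01, -2.67069701e+00]), 'qd': array([ 0.05348245,  0.10448934,  0.0252374 , -0.02851504,  0.07949659,
        0.04168771]), 'joint_efforts': array([ 2.37119151e-03, -9.50626945e+01, -4.30185163e+01, -3.65110770e-05,
        1.19130593e-02, -8.28688644e-05]), 'tcp_pos': array([0.23535453, 0.60545221, 0.23868958]), 'tcp_rot': array([[-9.32033073e-01,  3.62372875e-01, -5.00904876e-04],
       [ 3.62373215e-01,  9.32032429e-01, -1.09778299e-03],
       [ 6.90528076e-05, -1.20468457e-03, -9.99999272e-01]]), 'ft_force': array([-0.68951413, -0.5974876 , -0.51240143]), 'wrist_torque': array([-0.06224149, -0.00977355,  0.02486294]), 'gripper_force': 0.0, 'grip_width': 0.08538391388532125}
scene [1.03254934 0.63604922 1.04662039]
tester [(0.83, array([0.5204, 0.0173, 0.0034]))]
pad_top [(0.88, array([0.4816, 0.0633, 0.1231]))]
pointer_tip []
mark [(0.47, array([0.495 , 0.2147, 0.076 ]))]
spare_tall [(0.63, array([ 0.4203, -0.0265,  0.001 ]))]
spare_short [(0.75,
[... 330 characters left out ...]
l [(0.88, array([ 6.172e-01, -3.792e-01,  3.000e-04]))]
comb [(0.74, array([ 0.5673,  0.4382, -0.0019]))]
top [0.43164439 0.01386498 1.17059181]
tester [(0.89, array([5.171e-01, 1.490e-02, 2.000e-04]))]
pad_top [(0.63, array([0.4773, 0.0589, 0.1214]))]
pointer_tip []
mark [(0.54, array([0.4945, 0.213 , 0.0804]))]
spare_tall [(0.52, array([ 0.4161, -0.0301,  0.0045]))]
spare_short [(0.54, array([ 0.4552, -0.1116, -0.0032]))]
padlock []
chisel [(0.94, array([ 0.6116,  0.0635, -0.0036])), (0.6, array([ 0.6165, -0.3742,  0.0017]))]
hammer []
screwdriver [(0.95, array([ 0.3181,  0.4283, -0.0014]))]
bell [(0.68, array([ 0.6175, -0.3771,  0.0019]))]
comb [(0.58, array([ 0.5636,  0.437 , -0.0019]))]
```

View pics/scene1.png

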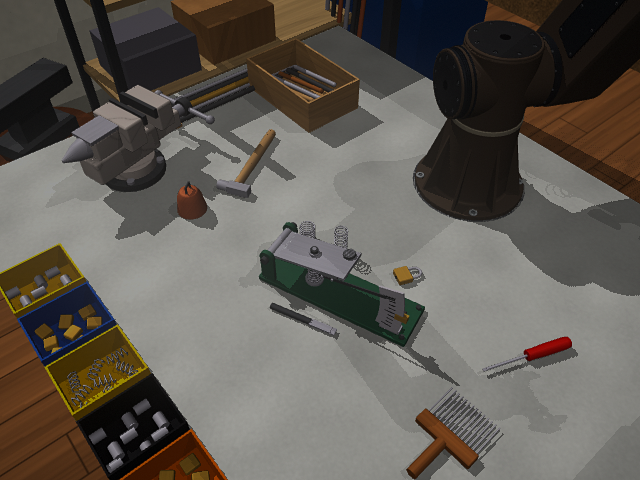

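View pics/top1.png

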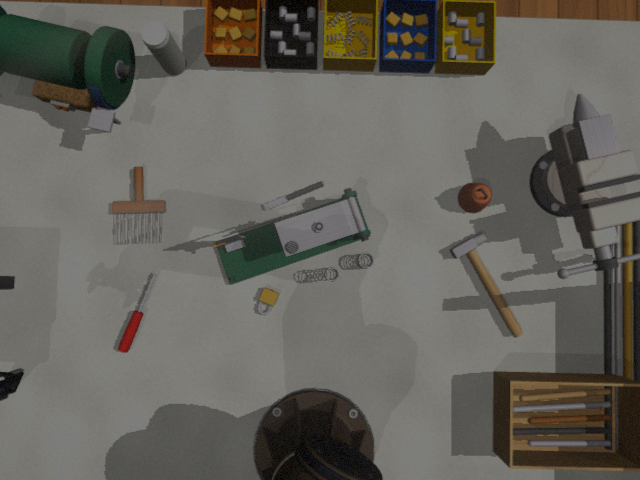

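The scene view shows the pad near (350,254), the scale and brass rider near (400,315). The top view shows the pad at (292,247) and the rider at (235,244). The network points fit the tester geometry: own y points to world +y with about 17° yaw, and mark z is about 78 mm. I'll close the fingers and move above the pad.

Call:
servo_tool(
  targets=[
    {"x": -0.05, "y": -0.05, "claw": -1},
    {"x": -0.15, "y": -0.15, "claw": -1},
    {"x": -0.25, "y": -0.25, "claw": -1},
    {"x": -0.35, "y": -0.35, "claw": -1},
    {"x": -0.45, "y": -0.45, "claw": -1},
    {"x": -0.55, "y": -0.55, "claw": -1},
    {"x": -0.65, "y": -0.65, "claw": -1},
    {"x": -0.75, "y": -0.75, "claw": -1},
    {"x": -0.85, "y": -0.84, "claw": -1},
    {"x": -0.85, "y": -0.84, "claw": -1},
  ],
  squeeze=30,
)

```text
invalid input
```

Call:
servo_tool(
  targets=[
    {"x": -0.05, "y": -0.05, "claw": -1},
    {"x": -0.15, "y": -0.15, "claw": -1},
    {"x": -0.25, "y": -0.25, "claw": -1},
    {"x": -0.35, "y": -0.35, "claw": -1},
    {"x": -0.45, "y": -0.45, "claw": -1},
    {"x": -0.55, "y": -0.55, "claw": -1},
    {"x": -0.65, "y": -0.65, "claw": -1},
    {"x": -0.75, "y": -0.75, "claw": -1},
    {"x": -0.85, "y": -0.84, "claw": -1},
    {"x": -0.85, "y": -0.84, "claw": -1},
  ],
)

```text
invalid input
```

Run:
```python
from h import *
R={}
for k in range(4):
  for c in('scene','top'):
    s=snap(c)
    for n in['tester','pad_top','pointer_tip','mark']:
        for f,p in place(s,c,n)[:1]: R.setdefault((c,n),[]).append(np.r_[p,f])
for k,v in R.items(): print(k,len(v),np.mean(v,0).round(4),np.std(v,0).round(4))
s=snap('scene'); f=s['frame']; 
cv2.imwrite('pics/z1.png',cv2.resize(f[210:350,250:440],None,fx=4,fy=4,interpolation=cv2.INTER_CUBIC)[:,:,::-1])
th=np.radians(17);print(proj(s,[.4795,.061,.122]),proj(s,[.495,.2135,.078]))
st=manip.get_state();print(st['clock'],st['tcp_pos'],st['ft_force'],st['grip_width'],st['joint_positions'])
```

```text
('scene', 'tester') 4 [0.5221 0.0148 0.0036 0.7375] [0.0004 0.0009 0.0012 0.063 ]
('scene', 'pad_top') 4 [0.4805 0.0632 0.1254 0.685 ] [0.0017 0.0019 0.0012 0.1552]
('scene', 'pointer_tip') 4 [0.4973 0.211  0.129  0.79  ] [0.0006 0.0012 0.0011 0.0987]
('scene', 'mark') 4 [0.496  0.2129 0.0777 0.455 ] [0.0003 0.0009 0.0012 0.073 ]
('top', 'tester') 4 [5.189e-01 1.500e-02 3.000e-04 7.400e-01] [0.0009 0.0009 0.0011 0.1155]
('top', 'pad_top') 3 [0.4787 0.0598 0.1221 0.7833] [0.0015 0.001  0.0008 0.131 ]
('top', 'mark') 3 [0.4968 0.2118 0.0796 0.4967] [0.0004 0.0004 0.0015 0.0918]
('top', 'pointer_tip') 2 [0.4474 0.0126 0.0616 0.515 ] [0.0303 0.0441 0.0604 0.005 ]
[348.88933961 252.96042479] [392.69073137 315.86105455]
3.35 [0.23549751 0.60579688 0.23927292] [ 0.01233494 -0.66115403 -0.25209832] 0.08487448992604063 [ 6.60852087e+01  2.75145671e+01  9.14629081e+01 -6.13753881e-04
  6.10279670e+01 -2.67016622e+00]
```

View pics/z1.png

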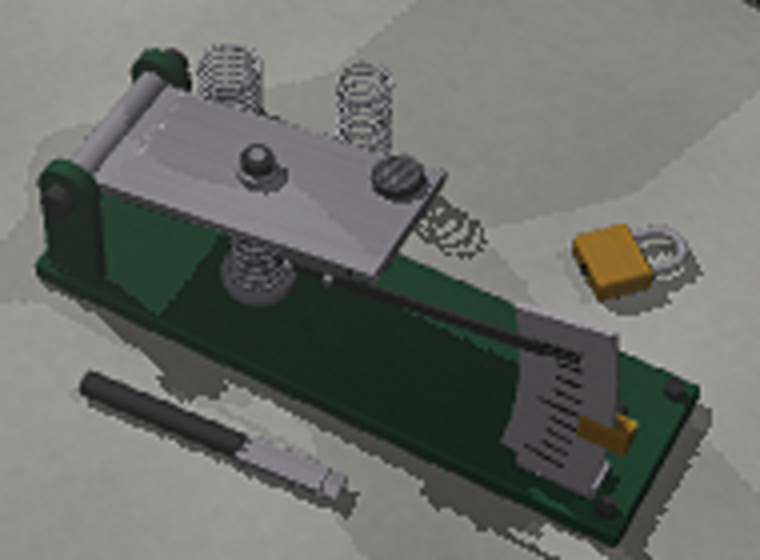

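The zoomed view shows the pad at about (348,253) full-frame, the pointer tip at about (393,299) and the brass rider at about (400,317), consistent with the networks. The call was refused, so I'll retry with every field given.

Call:
servo_tool(
  targets=[
    {"x": -0.05, "y": -0.05, "z": 0, "spin": 0, "claw": -1},
    {"x": -0.15, "y": -0.15, "z": 0, "spin": 0, "claw": -1},
    {"x": -0.25, "y": -0.25, "z": 0, "spin": 0, "claw": -1},
    {"x": -0.35, "y": -0.35, "z": 0, "spin": 0, "claw": -1},
    {"x": -0.45, "y": -0.45, "z": 0, "spin": 0, "claw": -1},
    {"x": -0.55, "y": -0.55, "z": 0, "spin": 0, "claw": -1},
    {"x": -0.65, "y": -0.65, "z": 0, "spin": 0, "claw": -1},
    {"x": -0.75, "y": -0.75, "z": 0, "spin": 0, "claw": -1},
    {"x": -0.85, "y": -0.84, "z": 0, "spin": 0, "claw": -1},
    {"x": -0.85, "y": -0.84, "z": 0, "spin": 0, "claw": -1},
  ],
  squeeze=30,
)

```text
clock: 4.18
tcp_pos: [0.359, 0.3288, 0.2394]
tcp_rot: [[-0.931, 0.365, 0.0], [0.365, 0.931, -0.001], [-0.001, -0.001, -1.0]]
ft_force: [0.3, 1.2, -0.4]
grip_width: 0.0001
gripper_force: 0.0
```

Call:
servo_tool(
  targets=[
    {"x": -0.1, "y": -0.1, "z": 0, "spin": 0, "claw": -1},
    {"x": -0.2, "y": -0.2, "z": 0, "spin": 0, "claw": -1},
    {"x": -0.3, "y": -0.3, "z": 0, "spin": 0, "claw": -1},
    {"x": -0.4, "y": -0.4, "z": 0, "spin": 0, "claw": -1},
    {"x": -0.5, "y": -0.5, "z": 0, "spin": 0, "claw": -1},
    {"x": -0.6, "y": -0.6, "z": 0.05, "spin": 0, "claw": -1},
    {"x": -0.7, "y": -0.7, "z": 0.1, "spin": 0, "claw": -1},
    {"x": -0.8, "y": -0.78, "z": 0.15, "spin": 0, "claw": -1},
    {"x": -0.85, "y": -0.83, "z": 0.2, "spin": 0, "claw": -1},
    {"x": -0.85, "y": -0.83, "z": 0.24, "spin": 0, "claw": -1},
  ],
)

```text
clock: 5.02
tcp_pos: [0.482, 0.06, 0.1786]
tcp_rot: [[-0.931, 0.365, 0.001], [0.365, 0.931, -0.0], [-0.001, -0.0, -1.0]]
ft_force: [-1.0, -0.4, 0.2]
grip_width: -0.0003
gripper_force: 0.0
```

Call:
servo_tool(
  targets=[
    {"x": 0, "y": 0, "z": 0, "spin": 0, "claw": -1},
    {"x": 0, "y": 0, "z": 0, "spin": 0, "claw": -1},
    {"x": 0, "y": 0, "z": 0, "spin": 0, "claw": -1},
  ],
)

```text
clock: 5.27
tcp_pos: [0.4802, 0.0635, 0.1798]
tcp_rot: [[-0.932, 0.362, 0.0], [0.362, 0.932, 0.0], [-0.0, 0.0, -1.0]]
ft_force: [-0.1, 0.1, 0.0]
grip_width: 0.0001
gripper_force: 0.0
```

```bash
python3 - <<'E'
from h import *
st=manip.get_state();print(st['clock'],st['tcp_pos'],st['ft_force'])
for c in('scene','top'):
  s=snap(c); print(proj(s,st['tcp_pos']-[0,0,.008]),proj(s,[.4797,.0615,.121]))
  f=s['frame']; a=(210,250) if c=='scene' else (180,210)
  z=cv2.resize(f[a[0]:a[0]+140,a[1]:a[1]+190],None,fx=4,fy=4,interpolation=cv2.INTER_CUBIC)[:,:,::-1]
  cv2.imwrite('pics/z2%s.png'%c,z)
E
python3 -c "
import cv2,numpy as np
a=cv2.imread('pics/z2scene.png');b=cv2.imread('pics/z2top.png')
cv2.imwrite('pics/z2.png',cv2.resize(np.vstack([a,b]),None,fx=.53,fy=.53))"
```

```text
5.2667 [0.4802269  0.06347745 0.17980153] [-0.14381     0.12992856  0.00050082]
[350.37554899 237.76529217] [348.9573065  253.45974847]
[288.76974011 243.84801062] [290.78325241 245.26730672]
```

View pics/z2.png

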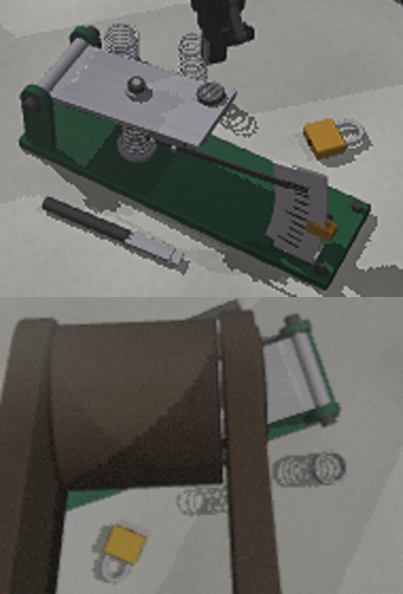

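The upper half shows the scene camera: fingertips near (356,236), pad at (350,254) and pointer clear. The top camera is blocked by the arm. I'll zoom in on the tip.

Run:
```python
import cv2
a=cv2.imread('pics/z2scene.png'); cv2.imwrite('pics/z3.png',cv2.resize(a[0:260,320:580],None,fx=2.2,fy=2.2))
```

```text
(no output)
```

View pics/z3.png

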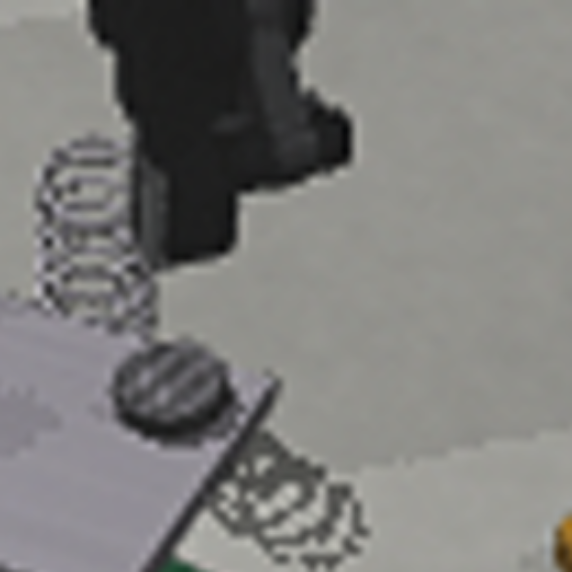

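Call:
servo_tool(
  targets=[
    {"x": 0, "y": 0, "z": 0.06, "spin": 0, "claw": -1},
    {"x": 0, "y": 0, "z": 0.12, "spin": 0, "claw": -1},
    {"x": 0, "y": 0, "z": 0.16, "spin": 0, "claw": -1},
    {"x": 0, "y": 0, "z": 0.17, "spin": 0, "claw": -1},
    {"x": 0, "y": 0, "z": 0.18, "spin": 0, "claw": -1},
    {"x": 0, "y": 0, "z": 0.19, "spin": 0, "claw": -1},
    {"x": 0, "y": 0, "z": 0.2, "spin": 0, "claw": -1},
    {"x": 0, "y": 0, "z": 0.2, "spin": 0, "claw": -1},
  ],
)

```text
clock: 6.03
tcp_pos: [0.4805, 0.0627, 0.1293]
tcp_rot: [[-0.932, 0.362, 0.0], [0.362, 0.932, -0.0], [-0.0, 0.0, -1.0]]
ft_force: [-1.1, -0.2, -0.2]
grip_width: 0.0002
gripper_force: 0.0
```

Call:
servo_tool(
  targets=[
    {"x": 0, "y": 0, "z": 0.005, "spin": 0, "claw": -1},
    {"x": 0, "y": 0, "z": 0.01, "spin": 0, "claw": -1},
    {"x": 0, "y": 0, "z": 0.015, "spin": 0, "claw": -1},
    {"x": 0, "y": 0, "z": 0.02, "spin": 0, "claw": -1},
    {"x": 0, "y": 0, "z": 0.02, "spin": 0, "claw": -1},
  ],
)

```text
clock: 6.45
tcp_pos: [0.4805, 0.0628, 0.1243]
tcp_rot: [[-0.932, 0.363, 0.0], [0.363, 0.932, 0.0], [-0.0, 0.0, -1.0]]
ft_force: [-1.0, 3.0, 5.9]
grip_width: 0.0003
gripper_force: 2.5
```

Call:
servo_tool(
  targets=[
    {"x": 0, "y": 0, "z": 0.008, "spin": 0, "claw": -1},
    {"x": 0, "y": 0, "z": 0.016, "spin": 0, "claw": -1},
    {"x": 0, "y": 0, "z": 0.024, "spin": 0, "claw": -1},
    {"x": 0, "y": 0, "z": 0.032, "spin": 0, "claw": -1},
    {"x": 0, "y": 0, "z": 0.04, "spin": 0, "claw": -1},
    {"x": 0, "y": 0, "z": 0.048, "spin": 0, "claw": -1},
    {"x": 0, "y": 0, "z": 0.056, "spin": 0, "claw": -1},
    {"x": 0, "y": 0, "z": 0.06, "spin": 0, "claw": -1},
    {"x": 0, "y": 0, "z": 0.06, "spin": 0, "claw": -1},
  ],
)

```text
clock: 7.2
tcp_pos: [0.4805, 0.063, 0.1094]
tcp_rot: [[-0.932, 0.363, 0.0], [0.363, 0.932, 0.0], [-0.0, 0.001, -1.0]]
ft_force: [-1.9, 5.7, 8.9]
grip_width: -0.0006
gripper_force: 4.5
```

```bash
cat > look.py <<'E'
from h import *
import sys
st=manip.get_state();print(st['clock'],st['tcp_pos'],st['ft_force'])
for k in range(3):
    s=snap('scene'); print(place(s,'scene','pointer_tip'),place(s,'scene','mark'))
f=s['frame'][210:350,250:440]
cv2.imwrite('pics/'+sys.argv[1],cv2.resize(f,None,fx=4,fy=4,interpolation=cv2.INTER_CUBIC)[:,:,::-1])
E
python3 look.py z4.png
```

```text
7.2 [0.48054896 0.06299211 0.10944418] [-1.88550656  5.734959    8.94225734]
[(0.96, array([0.4941, 0.2116, 0.0973])), (0.64, array([0.5218, 0.0167, 0.0043]))] [(0.51, array([0.497 , 0.2157, 0.0755]))]
[(0.69, array([0.4977, 0.2164, 0.098 ]))] [(0.51, array([0.4939, 0.2135, 0.0795]))]
[(0.9, array([0.496 , 0.2145, 0.0979]))] [(0.57, array([ 0.4586, -0.1124,  0.0028])), (0.51, array([0.4968, 0.214 , 0.0761]))]
```

View pics/z4.png

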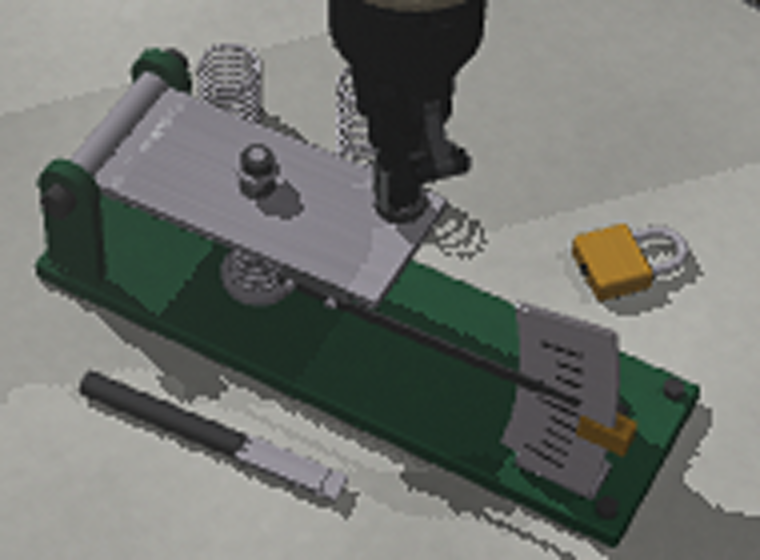

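The plate has gone down. The tip is at zoom (578,401), with the rider's inner edge around (580,425), so about 16–20 mm remain. I'll press 7.5 mm more.

Call:
servo_tool(
  targets=[
    {"x": 0, "y": 0, "z": 0.006, "spin": 0, "claw": -1},
    {"x": 0, "y": 0, "z": 0.012, "spin": 0, "claw": -1},
    {"x": 0, "y": 0, "z": 0.018, "spin": 0, "claw": -1},
    {"x": 0, "y": 0, "z": 0.024, "spin": 0, "claw": -1},
    {"x": 0, "y": 0, "z": 0.03, "spin": 0, "claw": -1},
    {"x": 0, "y": 0, "z": 0.03, "spin": 0, "claw": -1},
    {"x": 0, "y": 0, "z": 0.03, "spin": 0, "claw": -1},
  ],
)

```text
clock: 8.23
tcp_pos: [0.4805, 0.0631, 0.1021]
tcp_rot: [[-0.932, 0.363, 0.001], [0.363, 0.932, 0.001], [-0.0, 0.001, -1.0]]
ft_force: [-2.7, 7.5, 10.9]
grip_width: -0.0
gripper_force: 5.7
```

```bash
sed -i 's/\[210:350,250:440\]/[270:345,350:430]/;s/fx=4,fy=4/fx=7,fy=7/' look.py; python3 look.py z5.png
```

```text
8.2333 [0.48053693 0.06312261 0.10212204] [-2.72643226  7.47163185 10.94972078]
[] [(0.6, array([0.4948, 0.2121, 0.0759]))]
[(0.88, array([0.4929, 0.2138, 0.0824])), (0.56, array([ 0.4579, -0.1109,  0.0041]))] [(0.41, array([0.4946, 0.2145, 0.0788])), (0.33, array([0.5228, 0.0146, 0.0023]))]
[(0.81, array([0.4975, 0.2111, 0.0845]))] [(0.51, array([0.4989, 0.214 , 0.0759]))]
```

View pics/z5.png

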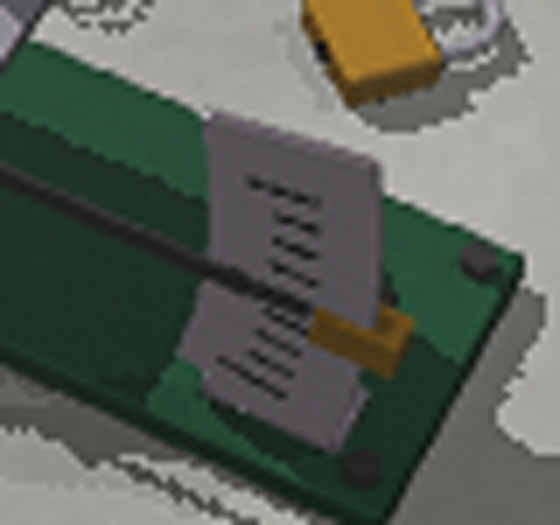

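The tip is now at zoom (312,303), just at the upper edge of the rider, whose inner edge runs from y=305 to 343 with its middle at about (313,325). About 7 mm of tip travel remains, which is about 3.5 mm at the pad. I'll also follow the pad 2 mm outward to relieve side drag.

Call:
servo_tool(
  targets=[
    {"x": 0.002, "y": 0.002, "z": 0.004, "spin": 0, "claw": -1},
    {"x": 0.004, "y": 0.004, "z": 0.008, "spin": 0, "claw": -1},
    {"x": 0.005, "y": 0.006, "z": 0.012, "spin": 0, "claw": -1},
    {"x": 0.005, "y": 0.006, "z": 0.014, "spin": 0, "claw": -1},
    {"x": 0.005, "y": 0.006, "z": 0.014, "spin": 0, "claw": -1},
    {"x": 0.005, "y": 0.006, "z": 0.014, "spin": 0, "claw": -1},
    {"x": 0.005, "y": 0.006, "z": 0.014, "spin": 0, "claw": -1},
  ],
)

```text
clock: 9.27
tcp_pos: [0.4805, 0.0641, 0.0988]
tcp_rot: [[-0.932, 0.362, 0.001], [0.362, 0.932, -0.0], [-0.002, 0.0, -1.0]]
ft_force: [-0.3, -5.2, 11.1]
grip_width: -0.0004
gripper_force: 5.9
```

```bash
python3 look.py z6.png
```

```text
9.2667 [0.4804567  0.06413866 0.09880275] [-0.34567226 -5.23288573 11.09268642]
[(0.57, array([0.4959, 0.2125, 0.0766])), (0.47, array([0.4987, 0.2138, 0.0756]))] [(0.52, array([0.4995, 0.2144, 0.0781]))]
[(0.7, array([0.4967, 0.213 , 0.0773])), (0.59, array([0.4784, 0.0685, 0.0973]))] [(0.34, array([0.4973, 0.2106, 0.0746]))]
[(0.68, array([0.4951, 0.2139, 0.0757]))] [(0.44, array([0.4945, 0.2159, 0.0762]))]
```

View pics/z6.png

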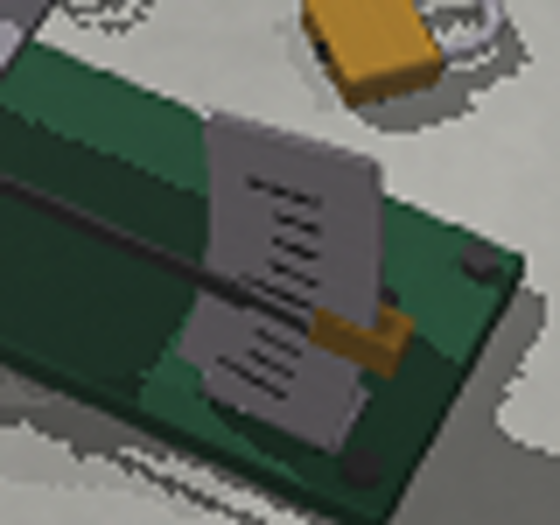

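The tip, at zoom (310,322), stands at the middle of the rider's edge, and the networks agree within 1 mm. I'll hold here for about 1.5 s, then ease up.

Call:
servo_tool(
  targets=[
    {"x": 0, "y": 0, "z": 0, "spin": 0, "claw": -1},
    {"x": 0, "y": 0, "z": 0, "spin": 0, "claw": -1},
    {"x": 0, "y": 0, "z": 0, "spin": 0, "claw": -1},
    {"x": 0, "y": 0, "z": 0, "spin": 0, "claw": -1},
    {"x": 0, "y": 0, "z": 0, "spin": 0, "claw": -1},
    {"x": 0, "y": 0, "z": 0, "spin": 0, "claw": -1},
    {"x": 0, "y": 0, "z": 0, "spin": 0, "claw": -1},
    {"x": 0, "y": 0, "z": 0, "spin": 0, "claw": -1},
    {"x": 0, "y": 0, "z": 0, "spin": 0, "claw": -1},
    {"x": 0, "y": 0, "z": 0, "spin": 0, "claw": -1},
  ],
)

```text
clock: 10.55
tcp_pos: [0.4804, 0.0642, 0.0988]
tcp_rot: [[-0.932, 0.362, 0.001], [0.362, 0.932, -0.0], [-0.002, 0.0, -1.0]]
ft_force: [-0.4, -4.6, 12.1]
grip_width: 0.0005
gripper_force: 5.9
```

Call:
servo_tool(
  targets=[
    {"x": 0, "y": 0, "z": 0, "spin": 0, "claw": -1},
    {"x": 0, "y": 0, "z": 0, "spin": 0, "claw": -1},
    {"x": 0, "y": 0, "z": 0, "spin": 0, "claw": -1},
    {"x": 0, "y": 0, "z": 0, "spin": 0, "claw": -1},
    {"x": 0, "y": 0, "z": 0, "spin": 0, "claw": -1},
    {"x": 0, "y": 0, "z": 0, "spin": 0, "claw": -1},
    {"x": 0, "y": 0, "z": 0, "spin": 0, "claw": -1},
    {"x": 0, "y": 0, "z": 0, "spin": 0, "claw": -1},
  ],
)

```text
clock: 11.22
tcp_pos: [0.4805, 0.0642, 0.0988]
tcp_rot: [[-0.932, 0.362, 0.002], [0.362, 0.932, -0.0], [-0.002, 0.0, -1.0]]
ft_force: [-0.7, -5.6, 12.9]
grip_width: 0.0002
gripper_force: 5.9
```

Call:
servo_tool(
  targets=[
    {"x": 0, "y": 0, "z": -0.004, "spin": 0, "claw": -1},
    {"x": -0.001, "y": -0.001, "z": -0.01, "spin": 0, "claw": -1},
    {"x": -0.002, "y": -0.002, "z": -0.016, "spin": 0, "claw": -1},
    {"x": -0.003, "y": -0.003, "z": -0.022, "spin": 0, "claw": -1},
    {"x": -0.004, "y": -0.004, "z": -0.028, "spin": 0, "claw": -1},
    {"x": -0.005, "y": -0.005, "z": -0.034, "spin": 0, "claw": -1},
    {"x": -0.005, "y": -0.006, "z": -0.04, "spin": 0, "claw": -1},
    {"x": -0.005, "y": -0.006, "z": -0.046, "spin": 0, "claw": -1},
    {"x": -0.005, "y": -0.006, "z": -0.052, "spin": 0, "claw": -1},
    {"x": -0.005, "y": -0.006, "z": -0.058, "spin": 0, "claw": -1},
  ],
)

```text
clock: 12.05
tcp_pos: [0.4809, 0.0628, 0.1132]
tcp_rot: [[-0.932, 0.362, 0.001], [0.362, 0.932, 0.0], [-0.001, 0.0, -1.0]]
ft_force: [0.8, 0.0, 8.7]
grip_width: 0.0
gripper_force: 3.8
```

Call:
servo_tool(
  targets=[
    {"x": 0, "y": 0, "z": -0.005, "spin": 0, "claw": -1},
    {"x": 0, "y": 0, "z": -0.01, "spin": 0, "claw": -1},
    {"x": 0, "y": 0, "z": -0.015, "spin": 0, "claw": -1},
    {"x": 0, "y": 0, "z": -0.02, "spin": 0, "claw": -1},
    {"x": 0, "y": 0, "z": -0.025, "spin": 0, "claw": -1},
    {"x": 0, "y": 0, "z": -0.03, "spin": 0, "claw": -1},
    {"x": 0, "y": 0, "z": -0.035, "spin": 0, "claw": -1},
    {"x": 0, "y": 0, "z": -0.035, "spin": 0, "claw": -1},
  ],
)

```text
clock: 12.72
tcp_pos: [0.4811, 0.0624, 0.122]
tcp_rot: [[-0.932, 0.362, 0.001], [0.362, 0.932, -0.0], [-0.001, 0.0, -1.0]]
ft_force: [2.2, -5.2, 4.6]
grip_width: -0.0001
gripper_force: 2.5
```

Still in contact, with a few millimetres left. I'll finish the rise slowly.

Call:
servo_tool(
  targets=[
    {"x": 0, "y": 0, "z": -0.003, "spin": 0, "claw": -1},
    {"x": 0, "y": 0, "z": -0.006, "spin": 0, "claw": -1},
    {"x": 0, "y": 0, "z": -0.009, "spin": 0, "claw": -1},
    {"x": 0, "y": 0, "z": -0.012, "spin": 0, "claw": -1},
    {"x": 0, "y": 0, "z": -0.015, "spin": 0, "claw": -1},
    {"x": 0, "y": 0, "z": -0.018, "spin": 0, "claw": -1},
    {"x": 0, "y": 0, "z": -0.021, "spin": 0, "claw": -1},
    {"x": 0, "y": 0, "z": -0.024, "spin": 0, "claw": -1},
    {"x": 0, "y": 0, "z": -0.027, "spin": 0, "claw": -1},
    {"x": 0, "y": 0, "z": -0.027, "spin": 0, "claw": -1},
  ],
)

```text
clock: 13.55
tcp_pos: [0.4802, 0.0627, 0.1284]
tcp_rot: [[-0.932, 0.362, -0.0], [0.362, 0.932, -0.0], [0.0, -0.0, -1.0]]
ft_force: [1.7, -2.7, 3.4]
grip_width: 0.0
gripper_force: 1.8
```

Call:
servo_tool(
  targets=[
    {"x": 0, "y": 0, "z": -0.002, "spin": 0, "claw": -1},
    {"x": 0, "y": 0, "z": -0.004, "spin": 0, "claw": -1},
    {"x": 0, "y": 0, "z": -0.006, "spin": 0, "claw": -1},
    {"x": 0, "y": 0, "z": -0.008, "spin": 0, "claw": -1},
    {"x": 0, "y": 0, "z": -0.01, "spin": 0, "claw": -1},
    {"x": 0, "y": 0, "z": -0.012, "spin": 0, "claw": -1},
    {"x": 0, "y": 0, "z": -0.014, "spin": 0, "claw": -1},
    {"x": 0, "y": 0, "z": -0.016, "spin": 0, "claw": -1},
    {"x": 0, "y": 0, "z": -0.02, "spin": 0, "claw": -1},
    {"x": 0, "y": 0, "z": -0.02, "spin": 0, "claw": -1},
  ],
)

```text
clock: 14.38
tcp_pos: [0.4804, 0.0627, 0.1335]
tcp_rot: [[-0.932, 0.362, 0.0], [0.362, 0.932, -0.0], [-0.0, 0.0, -1.0]]
ft_force: [-0.6, 0.3, -0.4]
grip_width: 0.0001
gripper_force: 0.0
```

The contact is gone and the plate is up. I'll withdraw the hand and check.

Call:
servo_tool(
  targets=[
    {"x": 0, "y": 0, "z": -0.03, "spin": 0, "claw": -1},
    {"x": 0, "y": 0, "z": -0.08, "spin": 0, "claw": -1},
    {"x": 0, "y": 0, "z": -0.15, "spin": 0, "claw": -1},
    {"x": 0, "y": 0, "z": -0.23, "spin": 0, "claw": -1},
    {"x": 0, "y": 0, "z": -0.31, "spin": 0, "claw": -1},
    {"x": 0, "y": 0, "z": -0.38, "spin": 0, "claw": -1},
    {"x": 0, "y": 0, "z": -0.4, "spin": 0, "claw": -1},
    {"x": 0, "y": 0, "z": -0.4, "spin": 0, "claw": -1},
    {"x": 0, "y": 0, "z": -0.4, "spin": 0, "claw": -1},
    {"x": 0, "y": 0, "z": -0.4, "spin": 0, "claw": -1},
  ],
)

```text
clock: 15.22
tcp_pos: [0.4798, 0.0627, 0.2325]
tcp_rot: [[-0.932, 0.362, -0.001], [0.362, 0.932, -0.0], [0.001, -0.001, -1.0]]
ft_force: [-0.5, 0.1, -0.4]
grip_width: -0.0002
gripper_force: 0.0
```

```bash
sed -i 's/\[270:345,350:430\]/[210:350,250:440]/;s/fx=7,fy=7/fx=4,fy=4/' look.py; python3 look.py z7.png
```

```text
15.2167 [0.47976931 0.06265241 0.23247997] [-0.54735254  0.10676294 -0.4102602 ]
[(0.86, array([0.4975, 0.2121, 0.1296])), (0.61, array([ 0.3653,  0.1146, -0.0009]))] [(0.6, array([0.4948, 0.2163, 0.0787]))]
[(0.77, array([0.4948, 0.2118, 0.1291]))] [(0.44, array([0.4948, 0.2161, 0.0773])), (0.33, array([ 4.229e-01, -2.610e-02,  3.000e-04]))]
[(0.64, array([0.497 , 0.2099, 0.1299]))] [(0.62, array([0.4956, 0.2123, 0.0784]))]
```

View pics/z7.png

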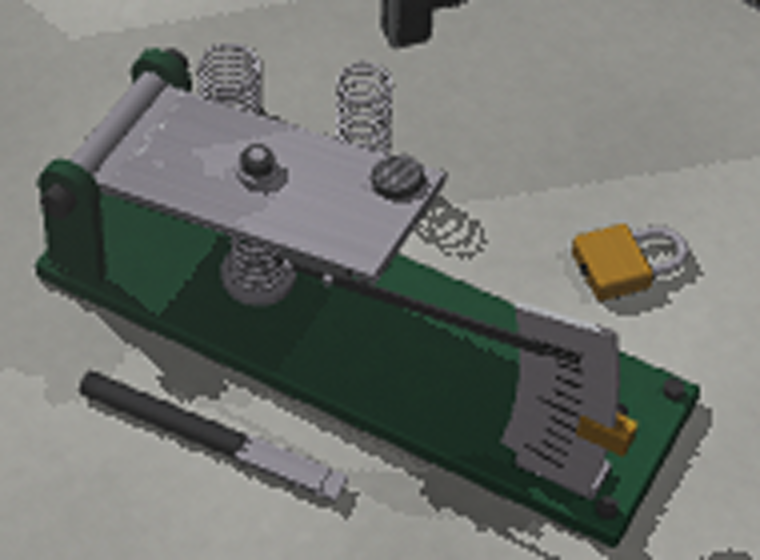

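The plate is fully up, with the tip at zoom (578,352) as at the start. The rider at (608,433) and the neighbouring things haven't moved.

```bash
python3 -c "
from bench import manip
print(manip.sign_off())"
```

```text
the job is handed in; nothing more can be done
None
```

I pressed the pad until the pointer stood at the middle of the rider (within about 1 mm by the camera), held it there over 1.5 s, eased the plate fully back up without a snap, took the hand away, and handed the job in at about 15 s.

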